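# Clear and zero the workshop scale, then put the blank on it

## Task

Pick the wood offcuts off the pan of the bench scale and put them in the plywood scrap bin. With the pan empty, zero the scale: hold the stylus and with its tip press the small recessed button in the sloping face of the readout fully in for a moment, without forcing it. Then lay the stylus back on the cork mat, stand the turned blank flat in the middle of the pan, and leave the jar, the lathe centre and the sanding block on the bench where they are.

Things in the scene. Friction and masses are not known exactly. Their poses are not given: they have to be found in the camera images.
- scale: bench scale, fixed: grey base with a flat square steel pan 220 x 220 mm on top, no rim; origin under its middle on the bench, x and y along the pan's sides, z up; pan top 50 mm above the bench
- pan_middle (a point): middle of the pan's top surface
- readout: the scale's readout head, fixed: grey box 100 mm wide (y), x from -98 to +10 mm, 76 mm high; origin on the bench under the middle of its sloping face. The face looks to the readout's own +x (away from the robot) and up, its outward normal 15 degrees above horizontal. In it: a display (towards -y) and a 14 mm round hole (towards +y) with the zero button inside
- zero_top (a point): middle of the outer face of the zero button (black, 12 mm diameter), 5 mm below the surface of the sloping face when at rest; it moves with the button. Its z axis is the outward normal of the face, so the button is pressed along its -z; in the readout's frame at rest it is at about (-5, 25, 39) mm
- zero (a joint): travel of the zero button: 0 at rest, 0.006 m fully in (a hard stop); a spring resists with about 1.4 N at rest and 4 N fully in, and pushes it back out
- stylus: stylus tool, 160 mm long, 60 g: square dark-wood handle 90 x 18 x 18 mm with a brass ferrule and a straight round steel rod of 7 mm diameter sticking 70 mm out of it. Origin in the middle of the handle on its axis, x along the axis towards the tip. It starts lying on the cork mat with its tip roughly towards the robot (-x)
- stylus_tip (a point): blunt tip of the stylus, 115 mm from the origin along its x
- stylus_butt (a point): other end of the stylus, the end of the handle, 45 mm from the origin along -x
- mat: flat cork mat, fixed, 220 x 110 mm (x, y), 3 mm thick; origin under its middle
- bin: open plywood scrap bin, fixed, 150 x 150 mm outside, 80 mm high, walls and floor 5 mm; origin under its middle
- blank: turned light-wood blank, 120 g: cylinder of 60 mm diameter and 35 mm high with a concentric spigot of 40 mm diameter and 22 mm high on top; origin at the middle of its underside, z up along its axis. It starts standing on the bench
- offcut1: wood block 45 x 30 x 25 mm (x, y, z), about 20 g; origin at the middle of its underside (may be absent)
- offcut2: upright wood cylinder, 36 mm diameter, 28 mm high, about 20 g; origin at the middle of its underside (may be absent)
- offcut3: stepped wood piece: slab 48 x 28 x 16 mm (x, y, z) with a step on top, 22 mm long and 14 mm high, over x from -24 to -2 mm; 30 mm high in all, about 20 g; origin at the middle of the slab's underside (may be absent)
- offcut4: wood disc, 44 mm diameter, 20 mm high, about 20 g; origin at the middle of its underside (may be absent)
- offcut5: wood stick 55 x 22 x 22 mm (x, y, z), about 18 g; origin at the middle of its underside (may be absent)
- wax_jar: bystander: jar, 66 mm diameter, 65 mm high; origin at the middle of its underside
- live_centre: bystander: conical steel lathe centre standing point up, 48 mm diameter, 65 mm high; origin at the middle of its underside
- sanding_block: bystander: cork sanding block 65 x 100 x 35 mm; origin at the middle of its underside
Mind the look-alikes: they are no part of the job. Leave any green or red look-alike of the offcut3 alone.

How it is judged:
On the way, in this order (a step that is already met when the one before it is completed fails the run):
1. every offcut is in the scrap bin (x of offcut1 in the frame of bin between -0.073 and 0.073 m and y of offcut1 in the frame of bin between -0.073 and 0.073 m and z of offcut1 in the frame of bin between -0.005 and 0.075 m and x of offcut2 in the frame of bin between -0.073 and 0.073 m and y of offcut2 in the frame of bin between -0.073 and 0.073 m and z of offcut2 in the frame of bin between -0.005 and 0.075 m and x of offcut3 in the frame of bin between -0.073 and 0.073 m and y of offcut3 in the frame of bin between -0.073 and 0.073 m and z of offcut3 in the frame of bin between -0.005 and 0.075 m and x of offcut4 in the frame of bin between -0.073 and 0.073 m and y of offcut4 in the frame of bin between -0.073 and 0.073 m and z of offcut4 in the frame of bin between -0.005 and 0.075 m and x of offcut5 in the frame of bin between -0.073 and 0.073 m and y of offcut5 in the frame of bin between -0.073 and 0.073 m and z of offcut5 in the frame of bin between -0.005 and 0.075 m), for 0.2 s.
2. with the offcuts binned and the blank off the pan, the stylus tip holds the zero button in by more than 4.2 mm for 0.2 s (all of step 1 and value of joint zero above 0.0042 m and contact force between stylus and readout above 0.5 N and distance between stylus_tip and zero_top below 0.008 m and horizontal distance between blank and pan_middle above 0.12 m), for 0.2 s.
3. the blank stands flat in the middle of the pan (horizontal distance between blank and pan_middle below 0.05 m and angle between the z axis of blank and the z axis of scale, either way round below 0.15 rad and z of blank in the frame of pan_middle between -0.005 and 0.065 m), for 0.2 s.
At the end, for the whole second after the job is handed in: every offcut lies inside the bin, the blank stands flat on the pan (either way up, its axis within 0.15 rad of vertical) with its middle within 50 mm of the pan's middle, the stylus lies on the cork mat with neither end more than 15 mm over the edge, and the button is out again (all of step 1 and all of step 3 and x of stylus_tip in the frame of mat between -0.125 and 0.125 m and y of stylus_tip in the frame of mat between -0.07 and 0.07 m and z of stylus_tip in the frame of mat between 0.002 and 0.03 m and x of stylus_butt in the frame of mat between -0.125 and 0.125 m and y of stylus_butt in the frame of mat between -0.07 and 0.07 m and z of stylus_butt in the frame of mat between 0.002 and 0.03 m and value of joint zero below 0.0012 m); the robot touches nothing.
It fails at once if the wax jar is displaced by more than 30 mm (distance of wax_jar from where it was at the start of the episode above 0.03 m).
It fails at once if the live centre is displaced by more than 30 mm (distance of live_centre from where it was at the start of the episode above 0.03 m).
It fails at once if the sanding block is displaced by more than 30 mm (distance of sanding_block from where it was at the start of the episode above 0.03 m).
It fails at once if the readout is forced: the stylus pushes on it with more than 40 N (contact force between stylus and readout above 40 N).
It fails at once if the readout is forced: the fingers push on it with more than 40 N (contact force between the fingers and readout above 40 N).
Of offcut1, offcut2, offcut3, offcut4, offcut5 only 3 to 5 are there at a start; the rules pass over those that are not, and their reading is None.
At some moment in a run one of offcut1, offcut2, offcut3, offcut4, offcut5, blank, stylus may be knocked a few centimetres aside while the robot is not near it.
Once in a run the grip may slacken for a moment while it holds something.
It also fails if it takes over 210 s, if anything falls off the work surface, if the arm or the gripper's body presses on something with over 40 N, if the wrist force passes 120 N, or if a joint passes its speed limit or range.

## Robot

A 7-joint arm with a two-finger parallel gripper is mounted at the origin on the work surface. World frame = base frame: x ahead of the robot, y to its left, z up, the work surface at z = 0. Lengths are in m, angles in rad, forces in N, time in s.
With the tool pointing down it reaches from about 0.4 to 0.85 m from the base axis. Payload 10.4 kg.
Tool frame: the origin (TCP) lies midway between the tips of the shut fingers; the grasp point (between the pads) lies 19 mm behind it (manip.tcp_to_grasp is the distance from the TCP to the grasp point, in m); z points along the fingers, y is the line along which they close (so a half turn about z gives the same grasp; the last joint's range is limited). The gripper opens to 85 mm and grips with 20 to 120 N. Pads are 22 mm wide; open, the fingers measure 114 mm over their backs; the gripper's body (76 mm by 85 mm) begins 54 mm behind the grasp point. The pads swing forward as they close: fully open they stand 13 mm farther back than shut.
Start: joints at [1.115, 0.332, -0.065, 1.46, 0.022, 1.35, -0.088], TCP at [0.262, -0.567, 0.231] pointing down, gripper open.
Joint ranges: [-2.6, 2.6], [-0.5, 2.12], [-1.47, 1.34], [0.16, 2.42], [-1.27, 4.41], [0.06, 2.06], [-2.6, 2.6]. Speed limits (rad/s): [2.22, 2.22, 2.79, 2.79, 3.14, 3.14, 3.14].

## Interface

Orientations are given as a unit quaternion [x, y, z, w].
In Python, from workcell import manip gives the robot as it stands.
- The arm moves only by the shell command python3 -m jog 'ROWS' [FORCE]. ROWS is a JSON object of lists of equal length, an entry for each row: "offset": the shift along the world's x, y, z in m, a list of three; "yaw": the turn about the world's z in degrees; "jaw": the closure, from 0 (fully open) to 1 (shut). A call has 1 to 20 rows; each row shifts and turns the commanded pose from where the row before left it; what a row does not reach is not made up. A row lasts 1/12 s, in which the tool goes at most 41.7 mm and 7.16 degrees, less where a joint would pass 70% of its speed; a pose out of reach is approached as far as the arm can. A call is refused whole if a number of a shift passes 0.0417 or a number of a turn 7.16, either way. A call with a gripper value outside its range is refused whole. The fingers move at their own pace and stop on an object; FORCE is the grip in N (left out, the last holds). Time passes only in rows, so rows that do not move let the fingers close. It gives the time, the measured TCP pose, the force, the opening and the grip force at its end, in the units of the state.
- manip.get_obs(): the state, without advancing time (a new reading comes with each control period).
- manip.camera(name): name is "side" or "top"; returns a dict with "frame" (480x640x3 uint8, red, green, blue), "camera_matrix" (3x3 intrinsics, pixels), "eye" and "attitude" of the camera in the world. Camera axes: x right, y up, looking along -z (the intrinsics and any distortion apply to the point x, -y, -z); pixel columns grow to the right and rows downward; lengths in m; the calibration is good to about 2 mm. A picture is of the moment at which its call begins. There is no depth.
- manip.hand_in(): hands the job in; it is judged then, once.
Trained networks look in a picture, given as the dict that the camera call returned (one of the last four; its "shot" number tells which), for a name from the list of things; names that differ only in an ending like _2 or _b are one class to them, and where a whole thing is asked for, a point or a joint stands for the part that bears it (a point fixed in the world has none). Each returns a list of dicts, best first, with "score" (0 to 1); they miss things now and then, are a little off and sometimes report something else, mostly with a low value. They report only what shows in the picture. A call takes as long as a camera call. They do not tell look-alikes from the thing itself.
- manip.masks_of(picture, name): "region" (480x640 bool, what is visible of it).
- manip.tip_of(picture, name): "at" ([x, y, z] in m, in world coordinates, good to about 4 mm: a listed point, or the origin of a listed thing).
The state is a dict: "clock": time; "joint_pos": joint angles; "joint_velocities": joint speeds; "tau": joint torques, N m; "position": TCP position; "ee_rot": TCP orientation; "ft_force": force on the tool from outside, world axes, zero at the start; "torque": the same for the moment, N m; "grip_width": opening from 0.0 (shut) to 1.0 (fully open); "grasp_force": force on a finger pad.
Only numpy, scipy, OpenCV 4.12 (cv2) and the standard library are available. Lean on these libraries where they do the work, as an engineer would, in place of code of your own. Each camera call takes 0.05 s, during which the arm holds its last target. There are 200 camera calls.

## Working session

There is one attempt and no reset: what is moved stays moved. The work goes in short steps, Python scripts to look and compute and a shell command to move; the robot and the scene stay as the last step left them, time stands still between calls to the robot, and variables do not carry over. Pictures are saved under pics/ and viewed, at most 14 in all, crops included, and the job is handed in when it is done.

```bash
ls; mkdir -p pics; cat > h.py <<'E'
import numpy as np, cv2
from scipy.spatial.transform import Rotation as R
from workcell import manip
def ray(p,u,v):
    K=np.array(p["camera_matrix"]); a=p["attitude"]
    a=np.array(a); M=a if a.shape==(3,3) else R.from_quat(a).as_matrix()
    d=np.linalg.inv(K)@[u,v,1]; d=M@[d[0],-d[1],-d[2]]
    return np.array(p["eye"]),d/np.linalg.norm(d)
def proj(p,X):
    K=np.array(p["camera_matrix"]); a=np.array(p["attitude"]); M=a if a.shape==(3,3) else R.from_quat(a).as_matrix()
    c=M.T@(np.array(X)-p["eye"]); q=K@[c[0],-c[1],-c[2]]; return q[:2]/q[2]
def onz(p,u,v,z):
    e,d=ray(p,u,v); return e+d*(z-e[2])/d[2]
def save(p,n): cv2.imwrite(f"pics/{n}.png",p["frame"][:,:,::-1])
E
python3 - <<'E'
from h import *
o=manip.get_obs(); print({k:np.round(v,3).tolist() for k,v in o.items()})
for c in("top","side"):
    p=manip.camera(c); save(p,c+"0"); print(c,{k:v for k,v in p.items() if k!="frame"})
    for n in "pan_middle readout zero_top stylus stylus_tip stylus_butt mat bin blank offcut1 offcut2 offcut3 offcut4 offcut5 wax_jar live_centre sanding_block".split():
        for t in manip.tip_of(p,n): print(n,round(t["score"],2),np.round(t["at"],3).tolist(),np.round(proj(p,t["at"])).tolist())
E
```

```text
pics
{'clock': 0.0, 'joint_pos': [1.115, 0.333, -0.065, 1.461, 0.022, 1.35, -0.089], 'joint_velocities': [-0.001, -0.0, 0.002, -0.001, 0.0, 0.002, -0.001], 'tau': [0.002, -62.545, 0.05, -39.161, 0.016, 0.01, -0.0], 'position': [0.262, -0.567, 0.23], 'ee_rot': [0.977, 0.215, -0.0, -0.001], 'ft_force': [0.75, 0.226, -0.011], 'torque': [-0.012, -0.001, 0.023], 'grasp_force': 0.0, 'grip_width': 0.998}
top {'camera_matrix': array([[442.25340549,   0.        , 319.11335529],
       [  0.        , 442.25340549, 239.07745358],
       [  0.        ,   0.        ,   1.        ]]), 'eye': array([ 0.41260185, -0.03380011,  1.00808836]), 'attitude': array([-0.07668478,  0.05130109,  0.71538739, -0.69260994]), 'shot': 1}
pan_middle 0.6 [0.565, 0.067, 0.048] [288.0, 251.0]
readout 0.72 [0.449, -0.17, -0.003] [396.0, 302.0]
readout 0.26 [0.403, 0.371, 0.003] [158.0, 329.0]
stylus 0.71 [0.563, 0.069, 0.052] [287.0, 252.0]
stylus 0.61 [0.567, -0.377, 0.014] [487.0, 246.0]
stylus 0.4 [0.515, 0.01, 0.053] [315.0, 273.0]
stylus_tip 0.88 [0.455, -0.378, 0.009] [492.0, 296.0]
stylus_butt 0.83 [0.61, -0.375
[... 5757 characters left out ...]
8, 0.162, 0.002] [346.0, 376.0]
offcut5 0.79 [0.51, 0.118, 0.047] [295.0, 291.0]
offcut5 0.79 [0.388, -0.046, -0.002] [405.0, 296.0]
offcut5 0.75 [0.621, 0.018, 0.049] [293.0, 236.0]
offcut5 0.66 [0.561, -0.235, -0.0] [394.0, 214.0]
offcut5 0.62 [0.394, 0.064, 0.001] [364.0, 326.0]
offcut5 0.44 [0.607, 0.313, 0.001] [174.0, 340.0]
offcut5 0.34 [0.565, 0.067, 0.05] [294.0, 261.0]
wax_jar 0.62 [0.79, -0.123, -0.001] [289.0, 195.0]
wax_jar 0.38 [0.621, 0.017, 0.052] [294.0, 235.0]
live_centre 0.88 [0.794, 0.135, -0.0] [199.0, 244.0]
live_centre 0.51 [0.561, 0.066, 0.051] [296.0, 261.0]
sanding_block 0.81 [0.801, -0.006, 0.002] [249.0, 213.0]
sanding_block 0.7 [0.52, 0.015, 0.048] [331.0, 260.0]
```

View pics/top0.png

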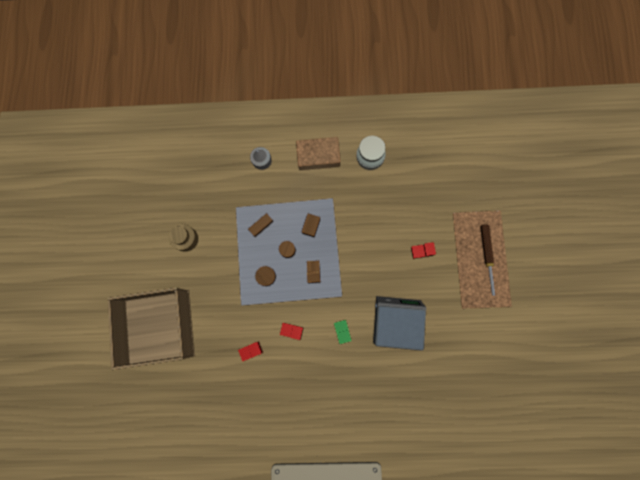

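View pics/side0.png

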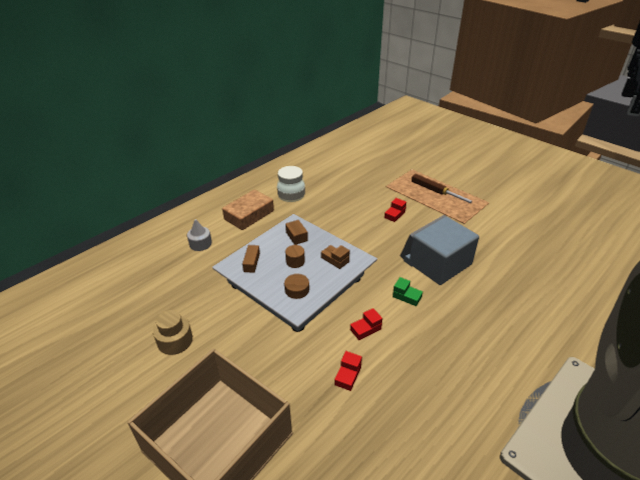

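Top view: all five offcuts are on the pan (px 240–340, 200–305). The bin is at (155,328), the blank at (184,238), the readout at (400,322), and the stylus on the mat at (488,258), tip down in the image. Red and green look-alikes are on the bench. I'll fit model silhouettes to the masks in both views.

```bash
cat >> h.py <<'E'
from scipy.optimize import minimize
def box(x0,x1,y0,y1,z0,z1): return np.array([[x,y,z] for x in(x0,x1) for y in(y0,y1) for z in(z0,z1)])
def cyl(r,z0,z1,n=24):
    t=np.linspace(0,2*np.pi,n,endpoint=False); return np.array([[r*np.cos(a),r*np.sin(a),z] for z in(z0,z1) for a in t])
S={"offcut1":[box(-.0225,.0225,-.015,.015,0,.025)],"offcut2":[cyl(.018,0,.028)],
"offcut3":[box(-.024,.024,-.014,.014,0,.016),box(-.024,-.002,-.014,.014,.016,.030)],
"offcut4":[cyl(.022,0,.02)],"offcut5":[box(-.0275,.0275,-.011,.011,0,.022)],
"blank":[cyl(.03,0,.035),cyl(.02,.035,.057)],
"stylus":[box(-.045,.045,-.009,.009,-.009,.009),box(.045,.115,-.0035,.0035,-.0035,.0035)],
"bin":[box(-.075,.075,-.075,.075,0,.08)],"mat":[box(-.11,.11,-.055,.055,0,.003)],
"readout":[np.vstack([box(-.098,-.0101,-.05,.05,.0,.076),[[.01,-.05,0],[.01,.05,0]]])]}
SS=4
def render(p,n,q):
    x,y,z,w=q; M=R.from_euler("z",w).as_matrix(); im=np.zeros((480*SS,640*SS),np.uint8)
    for P in S[n]:
        uv=np.array([proj(p,M@v+[x,y,z]) for v in P]); uv=((uv+.5)*SS-.5)
        cv2.fillConvexPoly(im,cv2.convexHull(np.round(uv).astype(np.int32)),1)
    return im
def fit(pics,n,q0,yaws=(0,)):
    obs=[]
    for p in pics:
        ms=[m["region"] for m in manip.masks_of(p,n)]
        if not ms: continue
        u=proj(p,q0[:3]+np.array([0,0,.012]))
        ms=sorted(ms,key=lambda m:np.linalg.norm(np.argwhere(m).mean(0)[::-1]-u)); m=ms[0]
        if np.linalg.norm(np.argwhere(m).mean(0)[::-1]-u)>35: continue
        obs.append((p,cv2.resize(m.astype(np.uint8),None,fx=SS,fy=SS,interpolation=cv2.INTER_NEAREST)))
    def f(q):
        c=0
        for p,m in obs:
            r=render(p,n,q); c+=1-(r&m).sum()/max(1,(r|m).sum())
        return c/len(obs)
    best=None
    for w in yaws:
        s=np.array([[0,0,0,0],[.008,0,0,0],[0,.008,0,0],[0,0,.006,0],[0,0,0,.3]])
        r=minimize(f,[*q0[:3],w],method="Nelder-Mead",options=dict(initial_simplex=np.array([*q0[:3],w])+s,maxfev=110,xatol=2e-4,fatol=1e-3))
        if best is None or r.fun<best.fun: best=r
    q=best.x; print(n,len(obs),"xyz",np.round(q[:3],4).tolist(),"yaw",round(np.degrees(q[3]),1),"err",round(best.fun,3),flush=True); return q
E
cat > m.py <<'E'
from h import *
P=[manip.camera("top"),manip.camera("side")]
y4=(0,.8,1.6,2.4); y8=tuple(np.arange(8)*.785)
fit(P,"offcut1",[.621,.014,.05],y4);fit(P,"offcut2",[.563,.067,.05]);fit(P,"offcut3",[.516,.014,.05],y8)
fit(P,"offcut4",[.512,.117,.05]);fit(P,"offcut5",[.623,.126,.05],y4);fit(P,"blank",[.61,.311,0]);fit(P,"stylus",[.57,-.376,.012],(3.14,3.4))
fit(P,"bin",[.408,.37,0],(-.1,.1));fit(P,"mat",[.54,-.365,0],(-.1,.1));fit(P,"readout",[.449,-.172,0],(-.1,.1))
E
time python3 m.py
```

```text
offcut1 2 xyz [0.6162, 0.0152, 0.0499] yaw 157.7 err 0.13
offcut2 2 xyz [0.5658, 0.0674, 0.0486] yaw 0.3 err 0.067
offcut3 2 xyz [0.5154, 0.0121, 0.0494] yaw 1.2 err 0.078
offcut4 2 xyz [0.51, 0.1158, 0.0473] yaw 11.3 err 0.537
offcut5 2 xyz [0.623, 0.1257, 0.0473] yaw -47.5 err 0.113
blank 1 xyz [0.6094, 0.3128, -0.0019] yaw 16.0 err 0.08
stylus 2 xyz [0.5685, -0.376, 0.0139] yaw 182.1 err 0.228
bin 2 xyz [0.4073, 0.3687, -0.0042] yaw 6.4 err 0.017
mat 2 xyz [0.539, -0.3667, 0.0004] yaw 0.6 err 0.179
readout 2 xyz [0.4478, -0.1724, 0.0008] yaw -6.6 err 0.036
real	0m55.637s
user	0m36.506s
sys	0m15.492s
```

```bash
python3 -m jog '{"offset":[[0.02,0.032,0],[0.02,0.032,0],[0.02,0.032,0],[0.02,0.032,0],[0.02,0.032,0],[0.02,0.032,0],[0.02,0.032,0],[0.02,0.032,0],[0.02,0.032,0],[0.02,0.032,0],[0.02,0.032,0],[0.02,0.032,0],[0.02,0.032,0],[0.02,0.032,0],[0.02,0.032,0],[0.02,0.032,0],[0.02,0.032,0],[0.014,0.038,0],[0,0,0],[0,0,0]],"yaw":[-6,-6,-6,-6,-6,-6,-6,-5,0,0,0,0,0,0,0,0,0,0,0,0],"jaw":[0.3,0.3,0.3,0.3,0.3,0.3,0.3,0.3,0.3,0.3,0.3,0.3,0.3,0.3,0.3,0.3,0.3,0.3,0.3,0.3]}' 50
```

```text
clock: 4.57
position: [0.6164, 0.018, 0.231]
ee_rot: [0.982, -0.19, -0.0, -0.001]
ft_force: [-1.2, -1.1, -0.2]
grip_width: 0.7
grasp_force: 0.0
```

```bash
python3 -m jog '{"offset":[[0,-0.003,-0.035],[0,0,-0.035],[0,0,-0.035],[0,0,-0.035],[0,0,-0.023],[0,0,-0.012],[0,0,0],[0,0,0],[0,0,0],[0,0,0],[0,0,0],[0,0,0],[0,0,0]],"yaw":[0,0,0,0,0,0,0,0,0,0,0,0,0],"jaw":[0.3,0.3,0.3,0.3,0.3,0.3,0.3,1,1,1,1,1,1]}' 50
python3 - <<'E'
from h import *
p=manip.camera("side"); cv2.imwrite("pics/g1.png",cv2.resize(p["frame"][150:350,180:440,::-1],None,fx=3,fy=3))
E
```

```text
clock: 5.65
position: [0.6177, 0.0116, 0.0588]
ee_rot: [0.981, -0.193, 0.002, -0.0]
ft_force: [-1.1, -1.1, 8.1]
grip_width: 0.335
grasp_force: 50.8
```

View pics/g1.png

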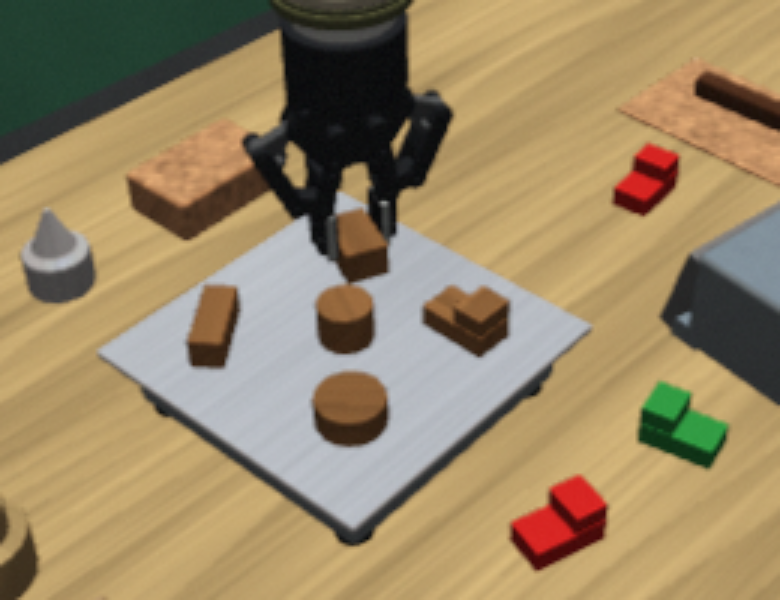

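```bash
python3 -m jog '{"offset":[[0,0,0.03],[0,0,0.03],[0,0.003,0.03],[-0.019,0.033,0],[-0.019,0.033,0],[-0.019,0.033,0],[-0.019,0.033,0],[-0.019,0.033,0],[-0.019,0.033,0],[-0.019,0.033,0],[-0.019,0.033,0],[-0.019,0.033,0],[-0.017,0.033,0],[0,0,0],[0,0,-0.02],[0,0,-0.02],[0,0,-0.015],[0,0,0]],"yaw":[0,0,0,0,0,0,0,0,0,0,0,0,0,0,0,0,0,0],"jaw":[1,1,1,1,1,1,1,1,1,1,1,1,1,1,1,1,1,1]}' 50
python3 -m jog '{"offset":[[0,0,0],[0,0,0],[0,0,0],[0,0,0.03],[0,0,0.03],[0.019,-0.022,0],[0.019,-0.022,0],[0.019,-0.022,0],[0.019,-0.022,0],[0.019,-0.022,0],[0.019,-0.022,0],[0.019,-0.022,0],[0.019,-0.022,0],[0.019,-0.022,0],[0.022,-0.021,0],[0,0,0],[0,0,0]],"yaw":[0,0,0,0,0,-6,-6,-6,-6,-1.6,0,0,0,0,0,0,0],"jaw":[0.3,0.3,0.3,0.3,0.3,0.3,0.3,0.3,0.3,0.3,0.3,0.3,0.3,0.3,0.3,0.3,0.3]}' 50
```

```text
clock: 7.2
position: [0.4653, 0.2739, 0.0849]
ee_rot: [0.981, -0.192, -0.004, 0.006]
ft_force: [0.0, -0.5, 0.3]
grip_width: 0.336
grasp_force: 49.9
clock: 8.62
position: [0.6431, 0.0739, 0.1456]
ee_rot: [0.932, -0.363, -0.005, 0.005]
ft_force: [-0.9, -0.1, -0.3]
grip_width: 0.7
grasp_force: 0.0
```

```bash
python3 - <<'E'
from h import *
p=manip.camera("side"); save(p,"s2")
q=manip.camera("top")
for c in (p,q):
  for t in manip.tip_of(c,"offcut1"): print(round(t["score"],2),np.round(t["at"],3).tolist())
E
```

```text
0.89 [0.348, 0.161, -0.001]
0.82 [0.466, 0.277, -0.0]
0.79 [0.392, 0.064, -0.001]
0.75 [0.512, 0.119, 0.046]
0.69 [0.518, 0.015, 0.052]
0.68 [0.387, -0.048, -0.002]
0.64 [0.624, 0.127, 0.052]
0.55 [0.562, -0.23, -0.002]
0.88 [0.39, 0.07, 0.0]
0.71 [0.513, 0.012, 0.053]
0.68 [0.514, 0.114, 0.052]
0.59 [0.567, 0.07, 0.051]
0.57 [0.561, -0.234, -0.001]
0.52 [0.385, -0.048, 0.002]
```

View pics/s2.png

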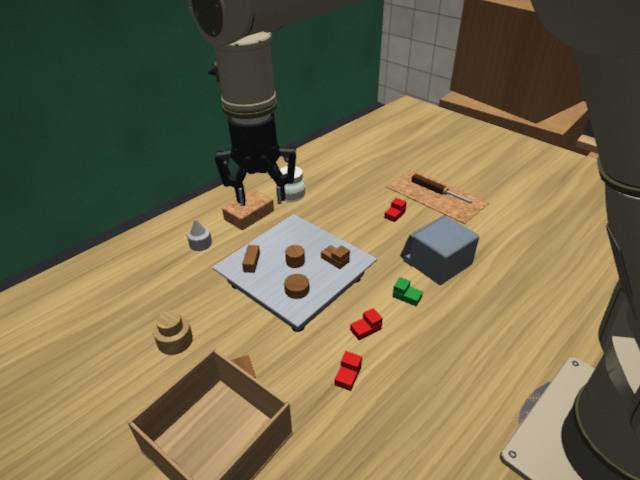

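Offcut1 missed the bin because the transfer fell short: it is upright beside the bin wall at side px (243,365), and I'll recover it last. I'll use smaller steps and check the pose before each release.

```bash
python3 -m jog '{"offset":[[-0.005,0.013,0],[-0.005,0.013,0],[-0.005,0.013,0],[-0.004,0.013,0],[0,0,0],[0,0,0]],"yaw":[-5,0,0,0,0,0],"jaw":[0.3,0.3,0.3,0.3,0.3,0.3]}' 50
```

```text
clock: 9.32
position: [0.6227, 0.1296, 0.145]
ee_rot: [0.916, -0.4, -0.006, 0.005]
ft_force: [-0.6, 0.0, 0.5]
grip_width: 0.698
grasp_force: 0.0
```

```bash
python3 -m jog '{"offset":[[0,-0.004,-0.02],[0,0,-0.02],[0,0,-0.02],[0,0,-0.015],[0,0,-0.01],[0,0,0],[0,0,0],[0,0,0],[0,0,0],[0,0,0],[0,0,0],[0,0,0]],"yaw":[0,0,0,0,0,0,0,0,0,0,0,0],"jaw":[0.3,0.3,0.3,0.3,0.3,0.3,1,1,1,1,1,1]}' 50
python3 -m jog '{"offset":[[0,0,0.025],[0,0,0.025],[0,0,0.025],[0,0,0.02],[-0.014,0.017,0],[-0.014,0.017,0],[-0.014,0.017,0],[-0.014,0.017,0],[-0.014,0.017,0],[-0.014,0.017,0],[-0.014,0.017,0],[-0.014,0.017,0],[-0.014,0.017,0],[-0.014,0.017,0],[-0.014,0.017,0],[-0.014,0.017,0],[-0.014,0.017,0],[-0.013,0.017,0],[0,0,0],[0,0,0]],"yaw":[0,0,0,0,0,0,0,0,0,0,0,0,0,0,0,0,0,0,0,0],"jaw":[1,1,1,1,1,1,1,1,1,1,1,1,1,1,1,1,1,1,1,1]}' 50
```

```text
clock: 10.32
position: [0.624, 0.1241, 0.0614]
ee_rot: [0.916, -0.402, -0.005, 0.004]
ft_force: [-1.2, -0.4, 5.9]
grip_width: 0.241
grasp_force: 49.3
clock: 11.98
position: [0.4389, 0.3606, 0.1467]
ee_rot: [0.919, -0.395, -0.012, 0.005]
ft_force: [0.5, 0.1, -0.3]
grip_width: 0.235
grasp_force: 48.6
```

```bash
python3 -m jog '{"offset":[[-0.003,0.007,0],[-0.003,0.006,-0.02],[-0.003,0.006,-0.02],[0,0,-0.015],[0,0,0],[0,0,0],[0,0,0],[0,0,0],[0,0,0.02],[0,0,0.02],[0,0,0.015]],"yaw":[0,0,0,0,0,0,0,0,0,0,0],"jaw":[1,1,1,1,1,0.3,0.3,0.3,0.3,0.3,0.3]}' 50
python3 -m jog '{"offset":[[0.006,-0.018,0],[0.006,-0.018,0],[0.006,-0.018,0],[0.006,-0.018,0],[0.006,-0.018,0],[0.006,-0.018,0],[0.006,-0.018,0],[0.006,-0.018,0],[0.006,-0.018,0],[0.006,-0.018,0],[0.006,-0.018,0],[0.006,-0.018,0],[0.006,-0.018,0],[0.004,-0.018,0],[0,-0.011,0],[0,0,0],[0,0,0],[0,0,0]],"yaw":[0,0,0,0,0,0,0,0,0,0,0,0,0,0,0,0,0,0],"jaw":[0.2,0.2,0.2,0.2,0.2,0.2,0.2,0.2,0.2,0.2,0.2,0.2,0.2,0.2,0.2,0.2,0.2,0.2]}' 50
python3 - <<'E'
from h import *
for c in ("top","side"):
  c=manip.camera(c)
  print([np.round(t["at"],3).tolist() for t in manip.tip_of(c,"offcut1") if t["at"][0]>.4 or t["at"][1]>.2])
E
```

```text
clock: 12.9
position: [0.4334, 0.38, 0.1437]
ee_rot: [0.92, -0.391, -0.016, 0.004]
ft_force: [0.0, 0.9, -0.1]
grip_width: 0.7
grasp_force: 0.0
clock: 14.4
position: [0.5169, 0.1159, 0.143]
ee_rot: [0.92, -0.392, -0.015, 0.004]
ft_force: [0.1, 0.2, 0.1]
grip_width: 0.801
grasp_force: 0.0
[[0.562, -0.233, -0.002], [0.515, 0.01, 0.051], [0.452, -0.171, -0.001], [0.567, 0.073, 0.05], [0.51, 0.114, 0.053]]
[[0.433, 0.382, 0.007], [0.512, 0.116, 0.048], [0.563, 0.067, 0.052], [0.469, 0.279, 0.0], [0.517, 0.018, 0.051], [0.562, -0.229, -0.002]]
```

```bash
python3 -m jog '{"offset":[[-0.005,0,-0.02],[0,0,-0.02],[0,0,-0.02],[0,0,-0.015],[0,0,-0.012],[0,0,0],[0,0,0],[0,0,0],[0,0,0],[0,0,0],[0,0,0],[0,0,0]],"yaw":[0,0,0,0,0,0,0,0,0,0,0,0],"jaw":[0.2,0.2,0.2,0.2,0.2,0.2,1,1,1,1,1,1]}' 50
python3 -m jog '{"offset":[[0,0,0.025],[0,0,0.025],[0,0,0.025],[0,0,0.02],[-0.008,0.018,0],[-0.008,0.018,0],[-0.008,0.018,0],[-0.008,0.018,0],[-0.008,0.018,0],[-0.008,0.018,0],[-0.008,0.018,0],[-0.008,0.018,0],[-0.008,0.018,0],[-0.008,0.018,0],[-0.008,0.018,0],[-0.008,0.018,0],[-0.008,0.018,0],[-0.008,0.018,0],[0,0,0],[0,0,0]],"yaw":[0,0,0,0,0,0,0,0,0,0,0,0,0,0,0,0,0,0,0,0],"jaw":[1,1,1,1,1,1,1,1,1,1,1,1,1,1,1,1,1,1,1,1]}' 50
```

```text
clock: 15.6
position: [0.5128, 0.115, 0.0574]
ee_rot: [0.92, -0.393, -0.014, 0.003]
ft_force: [-1.7, -0.5, 5.6]
grip_width: 0.491
grasp_force: 50.3
clock: 17.27
position: [0.4159, 0.3668, 0.1402]
ee_rot: [0.923, -0.384, -0.023, 0.005]
ft_force: [-0.4, -0.5, 0.1]
grip_width: 0.489
grasp_force: 50.7
```

```bash
python3 -m jog '{"offset":[[-0.012,-0.006,0],[-0.012,-0.006,0],[-0.012,-0.006,-0.015],[0,0,-0.02],[0,0,-0.015],[0,0,0],[0,0,0],[0,0,0],[0,0,0],[0,0,0.02],[0,0,0.02],[0,0,0.015]],"yaw":[0,0,0,0,0,0,0,0,0,0,0,0],"jaw":[1,1,1,1,1,1,0.2,0.2,0.2,0.2,0.2,0.2]}' 50
python3 -m jog '{"offset":[[0.011,-0.016,0],[0.011,-0.016,0],[0.011,-0.016,0],[0.011,-0.016,0],[0.011,-0.016,0],[0.011,-0.016,0],[0.011,-0.016,0],[0.011,-0.016,0],[0.011,-0.016,0],[0.011,-0.016,0],[0.011,-0.016,0],[0.011,-0.016,0],[0.011,-0.016,0],[0.011,-0.016,0],[0.011,-0.016,0],[0.011,-0.016,0],[0.009,-0.016,0],[0,-0.011,0],[0,0,0],[0,0,0]],"yaw":[0,0,0,0,0,0,0,0,0,0,0,0,0,0,0,0,0,0,0,0],"jaw":[0.2,0.2,0.2,0.2,0.2,0.2,0.2,0.2,0.2,0.2,0.2,0.2,0.2,0.2,0.2,0.2,0.2,0.2,0.2,0.2]}' 50
```

```text
clock: 18.27
position: [0.3954, 0.3492, 0.134]
ee_rot: [0.926, -0.375, -0.033, 0.005]
ft_force: [-0.1, 0.1, 0.3]
grip_width: 0.803
grasp_force: 0.0
clock: 19.93
position: [0.5809, 0.0643, 0.1329]
ee_rot: [0.925, -0.378, -0.032, 0.004]
ft_force: [-0.4, 0.2, -0.5]
grip_width: 0.797
grasp_force: 0.0
```

```bash
python3 - <<'E'
from h import *
o=manip.get_obs(); print(np.round(o["joint_pos"],2).tolist()); print(R.from_quat(o["ee_rot"]).as_matrix().round(3).tolist())
for c in ("top","side"):
  c=manip.camera(c)
  print([np.round(t["at"],3).tolist() for t in manip.tip_of(c,"offcut1") if t["at"][0]>.4 or t["at"][1]>.2])
E
```

```text
[-1.01, 0.64, 1.17, 1.68, -0.61, 1.31, -2.05]
[[0.712, -0.699, -0.063], [-0.7, -0.714, 0.016], [-0.056, 0.033, -0.998]]
[[0.561, -0.234, -0.003], [0.565, 0.068, 0.053], [0.514, 0.012, 0.05], [0.566, 0.07, 0.052], [0.436, 0.384, 0.006]]
[[0.392, 0.346, 0.002], [0.567, 0.066, 0.05], [0.517, 0.016, 0.05], [0.437, 0.381, 0.003], [0.56, -0.231, -0.0], [0.468, 0.282, 0.001]]
```

```bash
python3 -m jog '{"offset":[[-0.008,0.002,0],[-0.007,0.001,0],[0,0,0],[0,0,0],[0,0,0],[0,0,0],[0,0,0],[0,0,0],[0,0,0]],"yaw":[6.5,6.5,6.5,6.5,6.5,6.5,6.5,0,0],"jaw":[0.3,0.3,0.3,0.3,0.3,0.3,0.3,0.3,0.3]}' 50
python3 - <<'E'
from h import *
o=manip.get_obs(); print(np.round(o["joint_pos"],2).tolist()); print(R.from_quat(o["ee_rot"]).as_matrix().round(3).tolist())
E
```

```text
clock: 20.88
position: [0.5658, 0.0687, 0.1327]
ee_rot: [0.999, 0.009, -0.028, 0.016]
ft_force: [-0.2, 0.7, 0.6]
grip_width: 0.703
grasp_force: 0.0
[-1.01, 0.51, 1.04, 1.72, -0.43, 1.24, -1.41]
[[0.998, 0.019, -0.056], [0.017, -0.999, -0.033], [-0.056, 0.032, -0.998]]
```

```bash
python3 -m jog '{"offset":[[0,-0.001,-0.02],[0,0,-0.02],[0,0,-0.015],[0,0,-0.01],[0,0,-0.01],[0,0,0],[0,0,0],[0,0,0],[0,0,0],[0,0,0],[0,0,0],[0,0,0]],"yaw":[0,0,0,0,0,0,0,0,0,0,0,0],"jaw":[0.3,0.3,0.3,0.3,0.3,0.3,1,1,1,1,1,1]}' 50
python3 -m jog '{"offset":[[0,0,0.025],[0,0,0.025],[0,0,0.025],[0,0,0.02],[-0.009,0.018,0],[-0.009,0.018,0],[-0.009,0.018,0],[-0.009,0.018,0],[-0.009,0.018,0],[-0.009,0.018,0],[-0.009,0.018,0],[-0.009,0.018,0],[-0.009,0.018,0],[-0.009,0.018,0],[-0.009,0.018,0],[-0.009,0.018,0],[-0.009,0.018,0],[-0.009,0.018,0],[-0.009,0.018,0],[0,0,0]],"yaw":[0,0,0,0,0,0,0,0,0,0,0,0,0,0,0,0,0,0,0,0],"jaw":[1,1,1,1,1,1,1,1,1,1,1,1,1,1,1,1,1,1,1,1]}' 50
python3 - <<'E'
from h import *
o=manip.get_obs(); print(np.round(o["joint_pos"],2).tolist()); print(R.from_quat(o["ee_rot"]).as_matrix().round(3).tolist())
E
```

```text
clock: 21.88
position: [0.5668, 0.0668, 0.0587]
ee_rot: [0.999, 0.01, -0.027, 0.017]
ft_force: [-0.1, -0.2, 6.9]
grip_width: 0.401
grasp_force: 50.2
clock: 23.55
position: [0.4287, 0.3411, 0.1526]
ee_rot: [0.999, 0.013, -0.028, 0.016]
ft_force: [-0.3, 0.4, -0.2]
grip_width: 0.4
grasp_force: 49.9
[-1.59, 0.43, 1.06, 1.75, -0.39, 1.26, -1.96]
[[0.998, 0.026, -0.056], [0.024, -0.999, -0.033], [-0.057, 0.032, -0.998]]
```

```bash
python3 -m jog '{"offset":[[0.01,-0.006,0],[0,0,-0.02],[0,0,-0.02],[0,0,-0.02],[0,0,0],[0,0,0],[0,0,0],[0,0,0],[0,0,0.02],[0,0,0.02],[0,0,0.02]],"yaw":[0,0,0,0,0,0,0,0,0,0,0],"jaw":[1,1,1,1,1,0.3,0.3,0.3,0.3,0.3,0.3]}' 50
python3 -m jog '{"offset":[[0.004,-0.018,0],[0.004,-0.018,0],[0.004,-0.018,0],[0.004,-0.018,0],[0.004,-0.018,0],[0.004,-0.018,0],[0.004,-0.018,0],[0.004,-0.018,0],[0.004,-0.018,0],[0.004,-0.018,0],[0.004,-0.018,0],[0.004,-0.018,0],[0.004,-0.018,0],[0.004,-0.018,0],[0.004,-0.018,0],[0.004,-0.018,0],[0.004,-0.018,0],[0.004,-0.018,0],[0,0,0],[0,0,0]],"yaw":[0,0,0,0,0,0,0,0,0,0,0,0,0,0,0,0,0,0,0,0],"jaw":[0.3,0.3,0.3,0.3,0.3,0.3,0.3,0.3,0.3,0.3,0.3,0.3,0.3,0.3,0.3,0.3,0.3,0.3,0.3,0.3]}' 50
python3 - <<'E'
from h import *
for c in ("top","side"):
  c=manip.camera(c)
  print([np.round(t["at"],3).tolist() for t in manip.tip_of(c,"offcut1") if t["at"][0]>.4 or t["at"][1]>.2])
E
```

```text
clock: 24.47
position: [0.4413, 0.3307, 0.1544]
ee_rot: [0.999, 0.01, -0.028, 0.017]
ft_force: [0.7, -0.1, 0.6]
grip_width: 0.696
grasp_force: 0.0
clock: 26.13
position: [0.5124, 0.0045, 0.1523]
ee_rot: [0.999, 0.008, -0.028, 0.017]
ft_force: [-0.6, 0.9, -0.2]
grip_width: 0.7
grasp_force: 0.0
[[0.44, 0.332, 0.008], [0.438, 0.386, 0.006], [0.469, 0.273, 0.005], [0.56, -0.234, 0.001], [0.392, 0.349, 0.006]]
[[0.436, 0.382, 0.007], [0.515, 0.018, 0.056], [0.442, 0.331, 0.006], [0.389, 0.346, 0.002], [0.469, 0.277, 0.0], [0.56, -0.235, -0.003]]
```

```bash
python3 -m jog '{"offset":[[0.003,0.009,-0.02],[0,0,-0.02],[0,0,-0.02],[0,0,-0.015],[0,0,-0.01],[0,0,-0.009],[0,0,0],[0,0,0],[0,0,0],[0,0,0],[0,0,0],[0,0,0],[0,0,0],[0,0,0.025],[0,0,0.025],[0,0,0.025],[0,0,0.02]],"yaw":[0,0,0,0,0,0,0,0,0,0,0,0,0,0,0,0,0],"jaw":[0.3,0.3,0.3,0.3,0.3,0.3,0.3,1,1,1,1,1,1,1,1,1,1]}' 50
python3 -m jog '{"offset":[[-0.006,0.019,0],[-0.006,0.019,0],[-0.006,0.019,0],[-0.006,0.019,0],[-0.006,0.019,0],[-0.006,0.019,0],[-0.006,0.019,0],[-0.006,0.019,0],[-0.006,0.019,0],[-0.006,0.019,0],[-0.006,0.019,0],[-0.006,0.019,0],[-0.006,0.019,0],[-0.006,0.019,0],[-0.006,0.019,0],[-0.006,0.019,0],[-0.006,0.019,0],[-0.006,0.019,0],[-0.006,0.019,0],[0,0,0]],"yaw":[0,0,0,0,0,0,0,0,0,0,0,0,0,0,0,0,0,0,0,0],"jaw":[1,1,1,1,1,1,1,1,1,1,1,1,1,1,1,1,1,1,1,1]}' 50
```

```text
clock: 27.75
position: [0.5165, 0.0155, 0.1558]
ee_rot: [0.999, 0.01, -0.027, 0.017]
ft_force: [0.5, 0.3, -0.4]
grip_width: 0.31
grasp_force: 49.3
clock: 29.42
position: [0.3999, 0.3816, 0.1536]
ee_rot: [0.999, 0.013, -0.028, 0.016]
ft_force: [-1.5, 1.1, -0.2]
grip_width: 0.309
grasp_force: 49.3
```

```bash
python3 -m jog '{"offset":[[-0.006,0.01,0],[-0.006,0.01,-0.02],[0,0,-0.02],[0,0,-0.02],[0,0,0],[0,0,0],[0,0,0],[0,0,0],[0,0,0.02],[0,0,0.02],[0,0,0.02],[0.01,-0.018,0],[0.01,-0.018,0],[0.01,-0.018,0],[0.01,-0.018,0],[0.01,-0.018,0],[0.01,-0.018,0],[0.01,-0.018,0],[0.01,-0.018,0],[0.01,-0.018,0]],"yaw":[0,0,0,0,0,0,0,0,0,0,0,0,0,0,0,0,0,0,0,0],"jaw":[1,1,1,1,1,0.3,0.3,0.3,0.3,0.3,0.3,0.3,0.3,0.3,0.3,0.3,0.3,0.3,0.3,0.3]}' 50
python3 - <<'E'
from h import *
o=[]
for n in ("top","side"):
  c=manip.camera(n)
  print([np.round(t["at"],3).tolist() for t in manip.tip_of(c,"offcut1") if t["at"][0]>.4 or t["at"][1]>.2])
  u=proj(c,[.45,.32,.04]).astype(int); x,y=max(0,u[0]-80),min(360,max(0,u[1]-60)); print(n,x,y,x+160,y+120)
  o.append(cv2.resize(c["frame"][y:y+120,x:x+160,::-1],None,fx=4.8,fy=4.8)[:,:400*2])
  save(c,n+"3")
cv2.imwrite("pics/c3.png",np.vstack([cv2.resize(i,(400,300)) for i in o]))
E
```

```text
clock: 31.08
position: [0.4809, 0.234, 0.1548]
ee_rot: [0.999, 0.01, -0.027, 0.016]
ft_force: [0.5, 1.3, -0.1]
grip_width: 0.701
grasp_force: 0.0
[[0.431, 0.385, 0.006], [0.56, -0.234, -0.001], [0.389, 0.391, 0.02], [0.467, 0.274, 0.006], [0.396, 0.345, 0.006], [0.441, 0.338, 0.006]]
top 94 247 254 367
[[0.561, -0.233, -0.001], [0.394, 0.346, 0.003], [0.438, 0.331, 0.006], [0.468, 0.278, 0.0], [0.436, 0.382, 0.006], [0.395, 0.398, 0.019]]
side 142 325 302 445
```

View pics/c3.png

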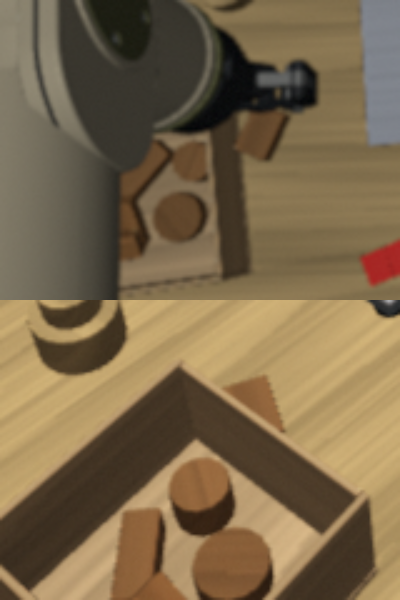

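Four offcuts are in the bin. Offcut1 lies flat against the bin's outer wall, yaw about −23°. I'll grip it along x, parallel to the wall, so that the fingers clear the bin.

```bash
python3 -m jog '{"offset":[[-0.004,0.01,0],[-0.004,0.01,0],[-0.004,0.01,0],[-0.002,0.009,0],[0,0,0],[0,0,0],[0,0,0],[0,0,0],[0,0,0],[0,0,0],[0,0,0],[0,0,0],[0,0,0],[0,0,0],[0,0,0],[0,0,0]],"yaw":[6.8,6.8,6.8,6.8,6.8,6.8,6.8,6.8,6.8,6.8,6.8,6.8,6.8,6.8,0,0],"jaw":[0.1,0.1,0.1,0.1,0.1,0.1,0.1,0.1,0.1,0.1,0.1,0.1,0.1,0.1,0.1,0.1]}' 50
python3 - <<'E'
from h import *
o=manip.get_obs(); print(np.round(o["joint_pos"],2).tolist()); print(R.from_quat(o["ee_rot"]).as_matrix().round(3).tolist())
E
```

```text
clock: 32.62
position: [0.4656, 0.2747, 0.154]
ee_rot: [0.668, 0.744, -0.006, 0.032]
ft_force: [-0.0, -0.5, -0.6]
grip_width: 0.904
grasp_force: 0.0
[-1.34, 0.24, 0.78, 1.83, -0.12, 1.14, -0.42]
[[-0.107, 0.994, 0.039], [0.993, 0.109, -0.051], [-0.055, 0.033, -0.998]]
```

```bash
python3 -m jog '{"offset":[[0.001,-0.003,-0.02],[0,0,-0.02],[0,0,-0.02],[0,0,-0.02],[0,0,-0.02],[0,0,-0.015],[0,0,-0.012],[0,0,-0.01],[0,0,0],[0,0,0],[0,0,0]],"yaw":[0,0,0,0,0,0,0,0,0,0,0],"jaw":[0.1,0.1,0.1,0.1,0.1,0.1,0.1,0.1,0.1,0.1,0.1]}' 50
python3 -m jog '{"offset":[[0,0,0],[0,0,0],[0,0,0],[0,0,0],[0,0,0],[0,0,0],[0,0,0],[0,0,0]],"yaw":[0,0,0,0,0,0,0,0],"jaw":[1,1,1,1,1,1,1,1]}' 50
```

```text
clock: 33.53
position: [0.4675, 0.2711, 0.0174]
ee_rot: [0.667, 0.744, -0.006, 0.032]
ft_force: [-0.1, 0.4, -0.0]
grip_width: 0.898
grasp_force: 0.0
clock: 34.2
position: [0.4673, 0.2713, 0.0182]
ee_rot: [0.667, 0.745, -0.006, 0.031]
ft_force: [-6.4, -2.4, 18.3]
grip_width: 0.556
grasp_force: 48.4
```

```bash
python3 -m jog '{"offset":[[0,0,0.01],[0,0,0.025],[0,0,0.025],[0,0,0.025],[0,0,0.025],[0,0,0.025],[0,0,0.01],[-0.008,0.012,0],[-0.007,0.013,0],[-0.007,0.013,0],[-0.007,0.013,0],[-0.007,0.013,0],[-0.007,0.013,0],[-0.005,0.013,0],[-0.003,0.008,0],[0,0,0],[0,0,0]],"yaw":[0,0,0,0,0,0,0,0,0,0,0,0,0,0,0,0,0],"jaw":[1,1,1,1,1,1,1,1,1,1,1,1,1,1,1,1,1]}' 50
python3 - <<'E'
from h import *
c=manip.camera("side"); save(c,"s4"); cv2.imwrite("pics/c4.png",cv2.resize(c["frame"][300:480,60:340,::-1],None,fx=2.5,fy=2.5))
E
```

```text
clock: 35.62
position: [0.4161, 0.3687, 0.1615]
ee_rot: [0.666, 0.745, -0.007, 0.032]
ft_force: [0.3, -0.4, -0.9]
grip_width: 0.55
grasp_force: 51.3
```

View pics/c4.png

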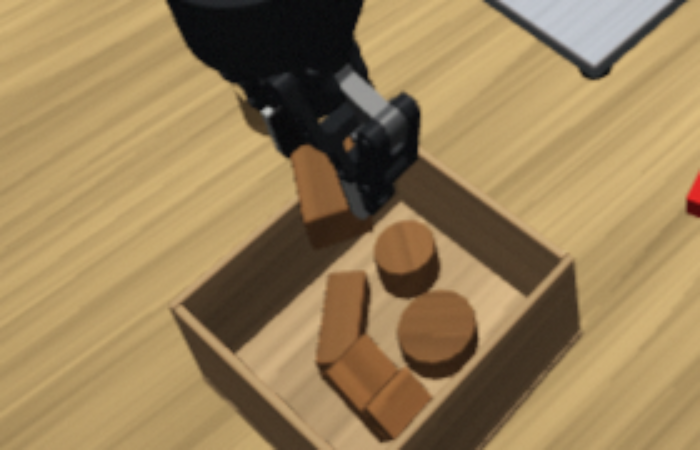

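```bash
python3 -m jog '{"offset":[[0.006,0.012,0],[0.006,0.012,0],[0.006,0.012,-0.015],[0,0,-0.02],[0,0,-0.02],[0,0,-0.01],[0,0,0],[0,0,0],[0,0,0],[0,0,0],[0,0,0.025],[0,0,0.025],[0,0,0.025],[0.01,-0.018,0],[0.01,-0.018,0],[0.01,-0.018,0],[0.01,-0.018,0],[0.01,-0.018,0]],"yaw":[0,0,0,0,0,0,0,0,0,0,0,0,0,-6,-6,-6,-6,-6],"jaw":[1,1,1,1,1,1,1,0.2,0.2,0.2,0.2,0.2,0.2,0.2,0.2,0.2,0.2,0.2]}' 50
python3 -m jog '{"offset":[[0.006,-0.02,0],[0.006,-0.02,0],[0.006,-0.02,0],[0.006,-0.02,0],[0.006,-0.02,0],[0.006,-0.02,0],[0,-0.02,0],[0,-0.02,0],[0,-0.02,0],[0,-0.02,0],[0,-0.02,0],[0,-0.02,0],[0,-0.02,0],[0,-0.02,0],[0,-0.02,0],[0,-0.02,0],[0,-0.02,0],[0,-0.02,0],[0,-0.02,0],[0,-0.02,0]],"yaw":[-6,-6,-6,-6,-6,-6,-6,-6,-6,-6,-6,0,0,0,0,0,0,0,0,0],"jaw":[0.3,0.3,0.3,0.3,0.3,0.3,0.3,0.3,0.3,0.3,0.3,0.3,0.3,0.3,0.3,0.3,0.3,0.3,0.3,0.3]}' 50
python3 - <<'E'
from h import *
o=manip.get_obs(); print(np.round(o["joint_pos"],2).tolist()); print(R.from_quat(o["ee_rot"]).as_matrix().round(3).tolist())
P=[manip.camera(n) for n in("side","top")]
for c in P: print([np.round(t["at"],3).tolist() for t in manip.tip_of(c,"offcut1") if t["at"][0]>.4 or t["at"][1]>.2])
for c in P:
  for k in ("stylus","stylus_tip","stylus_butt","zero_top","readout"): print(k,[(round(t["score"],2),np.round(t["at"],3).tolist()) for t in manip.tip_of(c,k)])
save(P[0],"s5");save(P[1],"t5")
E
```

```text
clock: 37.17
position: [0.4846, 0.3142, 0.1727]
ee_rot: [0.838, 0.545, -0.014, 0.029]
ft_force: [0.7, 0.6, -0.5]
grip_width: 0.802
grasp_force: 0.0
clock: 38.83
position: [0.5203, -0.0861, 0.1725]
ee_rot: [0.999, 0.003, -0.027, 0.016]
ft_force: [0.7, -0.5, 0.1]
grip_width: 0.7
grasp_force: 0.0
[-0.92, 0.37, 1.19, 1.8, -0.32, 1.26, -1.2]
[[0.998, 0.007, -0.055], [0.005, -0.999, -0.032], [-0.055, 0.032, -0.998]]
[[0.394, 0.349, 0.003], [0.445, 0.409, 0.021], [0.563, -0.231, -0.001], [0.438, 0.383, 0.006], [0.625, -0.4, 0.011], [0.392, 0.397, 0.018]]
[[0.443, 0.403, 0.023], [0.433, 0.383, 0.006], [0.562, -0.235, -0.002], [0.44, 0.336, 0.003], [0.394, 0.345, 0.007]]
stylus [(0.6, [0.582, -0.402, 0.015])]
stylus_tip [(0.59, [0.466, -0.422, 0.012]), (0.56, [0.565, 0.07, 0.001])]
stylus_butt [(0.79, [0.625, -0.4, 0.01])]
zero_top [(0.72, [0.442, 0.411, 0.022]), (0.23, [0.606, 0.313, 0.001])]
readout [(0.65, [0.446, -0.175, -0.0]), (0.17, [0.795, 0.136, -0.001])]
stylus [(0.74, [0.575, -0.403, 0.015])]
stylus_tip [(0.78, [0.464, -0.423, 0.012])]
stylus_butt [(0.71, [0.621, -0.397, 0.01]), (0.26, [0.434, 0.385, 0.005])]
zero_top []
readout [(0.59, [0.449, -0.169, -0.003]), (0.41, [0.794, 0.13, 0.001]), (0.38, [0.433, 0.383, 0.009])]
```

View pics/s5.png

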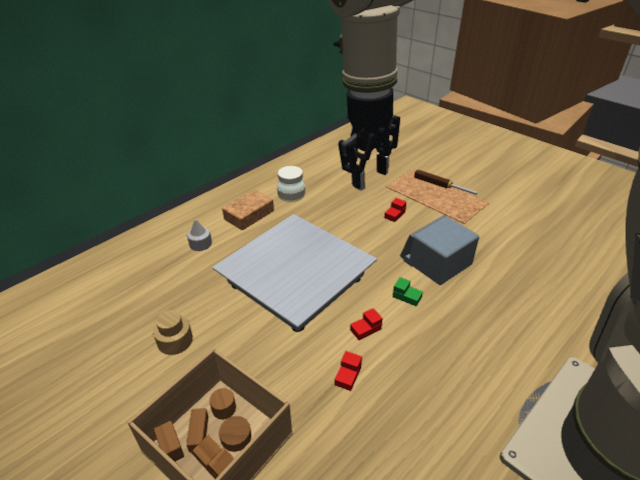

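All five offcuts are in the bin (side px 165–250, 400–455). The stylus has been knocked to about (425–475, 180–192) and is still on the mat. I'll refit the stylus and readout.

```bash
python3 - <<'E'
from h import *
P=[manip.camera("top"),manip.camera("side")]
fit(P,"readout",[.448,-.172,0],(-.2,-.1,.0)); fit(P[:1],"readout",[.448,-.172,0],(-.15,.0)); fit(P[1:],"readout",[.448,-.172,0],(-.15,.0))
fit(P,"stylus",[.579,-.402,.012],(3.25,))
fit(P[:1],"stylus",[.579,-.402,.012],(3.25,))
c=P[0]["frame"][275:365,350:450,::-1]; cv2.imwrite("pics/ro.png",cv2.resize(c,(800,600*0+720))[:600])
E
```

```text
readout 2 xyz [0.4484, -0.1744, -0.0019] yaw -7.7 err 0.063
readout 1 xyz [0.4484, -0.173, 0.0007] yaw -7.9 err 0.085
readout 1 xyz [0.4567, -0.1895, -0.015] yaw -7.3 err 0.023
stylus 2 xyz [0.5764, -0.4015, 0.0145] yaw 189.0 err 0.283
stylus 1 xyz [0.5747, -0.4014, 0.0129] yaw 191.0 err 0.344
```

View pics/ro.png

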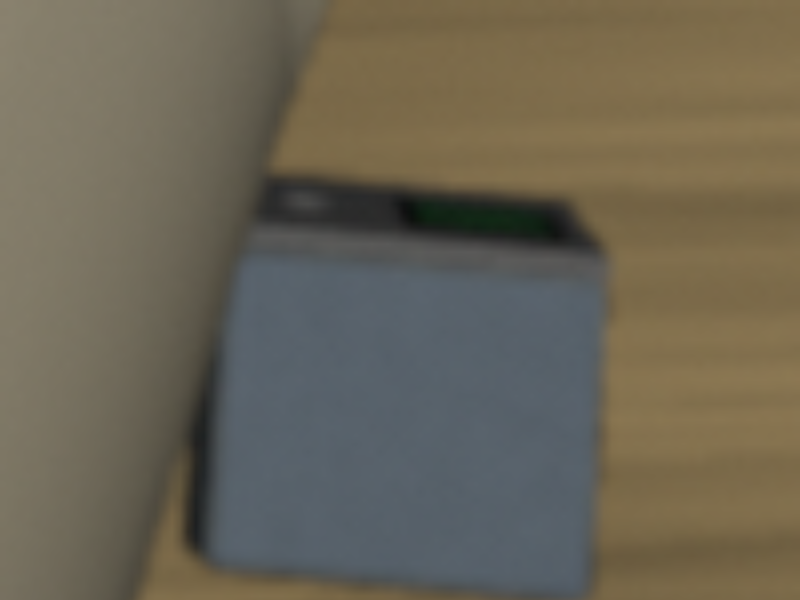

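```bash
python3 -m jog '{"offset":[[0.003,-0.018,0],[0.003,-0.018,0],[0.003,-0.018,0],[0.003,-0.018,0],[0.003,-0.018,0],[0.003,-0.018,0],[0.003,-0.018,0],[0.003,-0.018,0],[0.003,-0.018,0],[0.003,-0.018,0],[0.003,-0.018,0],[0.003,-0.018,0],[0.003,-0.018,0],[0.003,-0.018,0],[0.003,-0.018,0],[0.003,-0.018,0],[0.003,-0.018,0],[0.006,-0.011,0],[0,0,0],[0,0,0]],"yaw":[4.2,4.2,0,0,0,0,0,0,0,0,0,0,0,0,0,0,0,0,0,0],"jaw":[0.3,0.3,0.3,0.3,0.3,0.3,0.3,0.3,0.3,0.3,0.3,0.3,0.3,0.3,0.3,0.3,0.3,0.3,0.3,0.3]}' 50
python3 - <<'E'
from h import *
o=manip.get_obs(); print(np.round(o["joint_pos"],2).tolist()); print(R.from_quat(o["ee_rot"]).as_matrix().round(3).tolist())
P=[manip.camera("top"),manip.camera("side")]
fit(P,"readout",[.448,-.172,0],(-.2,-.1,.0)); fit(P[:1],"readout",[.448,-.172,0],(-.15,.0))
for c in P:
  for k in ("stylus","stylus_tip","stylus_butt","zero_top","readout"): print(k,[(round(t["score"],2),np.round(t["at"],3).tolist()) for t in manip.tip_of(c,k)][:1])
c=P[0]["frame"][275:365,350:450,::-1]; cv2.imwrite("pics/ro2.png",cv2.resize(c,(800,720),interpolation=cv2.INTER_CUBIC)[:600])
for q in ([.448,-.172,0,-.12],):
  M=R.from_euler("z",q[3]).as_matrix()
  for v in ([-.005,.025,.039],[-.0002,.025,.0403],[-.098,.05,.076],[-.098,-.05,.076],[-.0104,.05,.076],[-.0104,-.05,.076],[.01,.05,0],[.01,-.05,0]):
    print(v,((proj(P[0],M@v+q[:3])-[350,275])*8+4).round(0),proj(P[1],M@v+q[:3]).round(1))
E
```

```text
clock: 41.65
position: [0.5767, -0.4025, 0.1711]
ee_rot: [0.997, 0.076, -0.027, 0.019]
ft_force: [0.1, 0.4, 0.1]
grip_width: 0.701
grasp_force: 0.0
[-0.06, 0.73, 0.95, 1.32, -0.52, 1.38, -0.56]
[[0.987, 0.152, -0.051], [0.15, -0.988, -0.041], [-0.057, 0.033, -0.998]]
readout 2 xyz [0.4498, -0.1737, -0.0043] yaw -6.2 err 0.385
readout 1 xyz [0.4905, -0.2463, -0.7895] yaw -9.5 err 0.31
stylus [(0.4, [0.578, -0.405, 0.014])]
stylus_tip [(0.36, [0.57, 0.072, -0.003])]
stylus_butt [(0.52, [0.621, -0.397, 0.013])]
zero_top [(0.32, [0.448, -0.169, 0.0])]
readout [(0.86, [0.45, -0.168, -0.002])]
stylus [(0.67, [0.58, -0.401, 0.015])]
stylus_tip [(0.87, [0.467, -0.421, 0.012])]
stylus_butt [(0.6, [0.625, -0.397, 0.009])]
zero_top [(0.49, [0.564, 0.072, -0.001])]
readout [(0.73, [0.448, -0.173, -0.001])]
[-0.005, 0.025, 0.039] [309. 225.] [413.8 241.2]
[-0.0002, 0.025, 0.0403] [311. 207.] [412.1 239.5]
[-0.098, 0.05, 0.076] [205. 577.] [444.9 256.3]
[-0.098, -0.05, 0.076] [599. 615.] [479.6 234.3]
[-0.0104, 0.05, 0.076] [228. 232.] [409.1 232.9]
[-0.0104, -0.05, 0.076] [616. 267.] [443.6 213.3]
[0.01, 0.05, 0] [208. 169.] [397.7 257.2]
[0.01, -0.05, 0] [565. 201.] [430.7 237.6]
```

View pics/ro2.png

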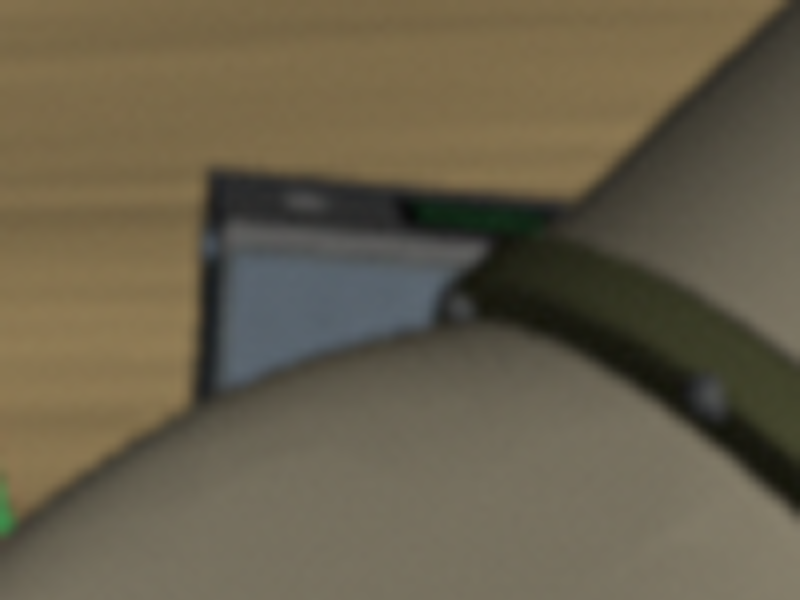

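```bash
python3 -m jog '{"offset":[[0,0,-0.025],[0,0,-0.025],[0,0,-0.025],[0,0,-0.025],[0,0,-0.02],[0,0,-0.015],[0,0,-0.012],[0,0,-0.01],[0,0,0],[0,0,0]],"yaw":[0,0,0,0,0,0,0,0,0,0],"jaw":[0.4,0.4,0.4,0.4,0.4,0.4,0.4,0.4,0.4,0.4]}' 40
python3 -m jog '{"offset":[[0,0,0],[0,0,0],[0,0,0],[0,0,0],[0,0,0],[0,0,0],[0,0,0],[0,0,0]],"yaw":[0,0,0,0,0,0,0,0],"jaw":[1,1,1,1,1,1,1,1]}' 40
python3 - <<'E'
from h import *
P=[manip.camera("top"),manip.camera("side")]
for c in P:
  for k in ("stylus","stylus_tip","stylus_butt"): print(k,[(round(t["score"],2),np.round(t["at"],3).tolist()) for t in manip.tip_of(c,k)][:1])
E
```

```text
clock: 43.23
position: [0.5771, -0.4024, 0.0149]
ee_rot: [0.997, 0.076, -0.027, 0.019]
ft_force: [0.5, 0.9, 0.3]
grip_width: 0.601
grasp_force: 0.0
clock: 43.9
position: [0.5776, -0.4027, 0.0158]
ee_rot: [0.997, 0.076, -0.026, 0.019]
ft_force: [-0.7, 1.3, 7.1]
grip_width: 0.193
grasp_force: 39.9
stylus []
stylus_tip []
stylus_butt []
stylus [(0.79, [0.581, -0.401, 0.016])]
stylus_tip [(0.77, [0.466, -0.421, 0.013])]
stylus_butt [(0.74, [0.622, -0.398, 0.008])]
```

```bash
python3 -m jog '{"offset":[[0,0,0],[0,0,0],[0,0,0],[0,0,-0.004],[0,0,-0.004],[0,0,0],[0,0,0],[0,0,0],[0,0,0],[0,0,0],[0,0,0],[0,0,0],[0,0,0]],"yaw":[0,0,0,0,0,0,0,0,0,0,0,0,0],"jaw":[0.55,0.55,0.55,0.55,0.55,0.55,1,1,1,1,1,1,1]}' 60
python3 -m jog '{"offset":[[0,0,0.01],[0,0,0.02],[0,0,0.02],[0,0,0.02],[0,0,0],[0,0,0]],"yaw":[0,0,0,0,0,0],"jaw":[1,1,1,1,1,1]}' 60
python3 - <<'E'
from h import *
P=[manip.camera("top"),manip.camera("side")]
for c in P:
  for k in ("stylus","stylus_tip","stylus_butt"): print(k,[(round(t["score"],2),np.round(t["at"],3).tolist()) for t in manip.tip_of(c,k)][:1])
E
```

```text
clock: 45.38
position: [0.577, -0.4023, 0.0067]
ee_rot: [0.997, 0.076, -0.027, 0.019]
ft_force: [-0.3, 0.1, 1.0]
grip_width: 0.197
grasp_force: 60.8
clock: 45.88
position: [0.5775, -0.4026, 0.0782]
ee_rot: [0.997, 0.076, -0.026, 0.019]
ft_force: [0.9, 0.6, -2.4]
grip_width: 0.19
grasp_force: 60.7
stylus []
stylus_tip []
stylus_butt [(0.66, [0.44, 0.333, 0.006])]
stylus [(0.85, [0.578, -0.399, 0.086])]
stylus_tip [(0.63, [0.464, -0.421, 0.082])]
stylus_butt [(0.83, [0.625, -0.395, 0.08])]
```

```bash
python3 -m jog '{"offset":[[0,0,0.015],[0,0,0.015],[0.001,0.017,0],[0.001,0.017,0],[0.001,0.017,0],[0.001,0.017,0],[0.001,0.017,0],[0.001,0.017,0],[0.001,0.017,0],[0.001,0.017,0],[0.001,0.017,0],[0.001,0.017,0],[0.001,0.017,0],[0.001,0.017,0],[0.001,0.017,0],[0.003,0.018,0],[0,0,0],[0,0,0],[0,0,0]],"yaw":[0,0,-2,-2,-2,-2,-2,-2,-2,-1.7,0,0,0,0,0,0,0,0,0],"jaw":[1,1,1,1,1,1,1,1,1,1,1,1,1,1,1,1,1,1,1]}' 60
python3 - <<'E'
from h import *
o=manip.get_obs(); print(np.round(o["joint_pos"],2).tolist()); print(R.from_quat(o["ee_rot"]).as_matrix().round(3).tolist())
P=[manip.camera("top"),manip.camera("side")]
for c in P:
  for k in ("stylus","stylus_tip","stylus_butt","zero_top","readout"): print(k,[(round(t["score"],2),np.round(t["at"],3).tolist()) for t in manip.tip_of(c,k)][:2])
E
```

```text
clock: 47.87
position: [0.5932, -0.164, 0.1079]
ee_rot: [0.998, -0.061, -0.028, 0.015]
ft_force: [0.0, -0.4, -0.3]
grip_width: 0.192
grasp_force: 60.7
[-0.56, 0.67, 1.04, 1.63, -0.55, 1.24, -1.1]
[[0.991, -0.121, -0.058], [-0.122, -0.992, -0.027], [-0.055, 0.033, -0.998]]
stylus []
stylus_tip []
stylus_butt []
zero_top []
readout [(0.73, [0.448, -0.169, 0.0]), (0.72, [0.44, 0.337, 0.005])]
stylus [(0.94, [0.593, -0.161, 0.115])]
stylus_tip [(0.68, [0.481, -0.152, 0.113])]
stylus_butt [(0.57, [0.644, -0.172, 0.11]), (0.44, [0.44, 0.331, 0.009])]
zero_top []
readout [(0.59, [0.393, 0.345, 0.001]), (0.57, [0.446, -0.17, -0.001])]
```

```bash
python3 -m jog '{"offset":[[0,0,-0.02],[0,0,-0.02],[0,0,-0.015],[0,0,-0.012],[0,0,-0.007],[0,0,0],[0,0,0],[0,0,0]],"yaw":[0,0,0,0,0,0,0,0],"jaw":[1,1,1,1,1,1,1,1]}' 60
python3 - <<'E'
from h import *
o=manip.get_obs(); print(o["position"]); t=np.array(o["position"])+[-.1131,.0139,.0053]; print(t)
P=[manip.camera("top"),manip.camera("side")]
for c in P:
  print(proj(c,t), [(round(s["score"],2),np.round(s["at"],3).tolist(),proj(c,s["at"]).round(1)) for s in manip.tip_of(c,"stylus_tip")][:2])
a=P[1]["frame"][190:290,370:490,::-1]; b=P[0]["frame"][240:330,340:448,::-1]
cv2.imwrite("pics/p1.png",np.vstack([cv2.resize(x,(360,300),interpolation=cv2.INTER_CUBIC) for x in(a,b)]))
E
```

```text
clock: 49.13
position: [0.5935, -0.1635, 0.0335]
ee_rot: [0.998, -0.061, -0.028, 0.015]
ft_force: [0.5, 0.2, -0.3]
grip_width: 0.19
grasp_force: 60.7
[ 0.59351542 -0.1635321   0.03349683]
[ 0.48041542 -0.1496321   0.03879683]
[388.6830057  286.62743598] [(0.6, [0.481, -0.148, 0.038], array([388.1, 286.5]))]
[400.84364271 233.10915231] [(0.52, [0.482, -0.152, 0.037], array([400.7, 233. ]))]
```

View pics/p1.png

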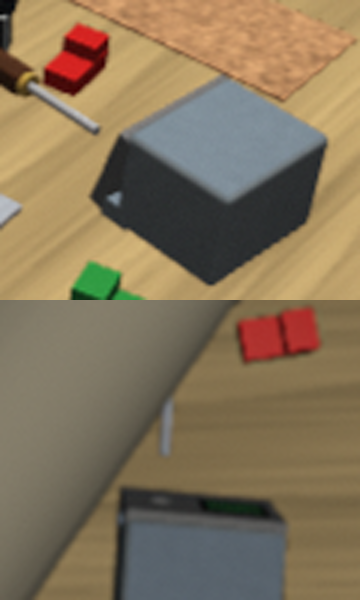

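```bash
python3 -m jog '{"offset":[[-0.008,0.001,0],[-0.008,0.001,0],[-0.008,0.001,0],[0,0,0],[0,0,0]],"yaw":[0,0,0,0,0],"jaw":[1,1,1,1,1]}' 60
python3 -m jog '{"offset":[[-0.002,0.0002,0],[-0.002,0.0002,0],[0,0,0],[0,0,0]],"yaw":[0,0,0,0],"jaw":[1,1,1,1]}' 60
python3 -m jog '{"offset":[[-0.002,0.0002,0],[0,0,0],[0,0,0]],"yaw":[0,0,0],"jaw":[1,1,1]}' 60
python3 -m jog '{"offset":[[-0.002,0.0002,0],[0,0,0],[0,0,0]],"yaw":[0,0,0],"jaw":[1,1,1]}' 60
```

```text
clock: 49.75
position: [0.5685, -0.1599, 0.0327]
ee_rot: [0.998, -0.061, -0.029, 0.015]
ft_force: [0.0, -0.4, -0.2]
grip_width: 0.191
grasp_force: 60.7
clock: 50.08
position: [0.565, -0.1598, 0.0326]
ee_rot: [0.998, -0.061, -0.029, 0.015]
ft_force: [-0.4, -0.6, -1.1]
grip_width: 0.193
grasp_force: 60.7
clock: 50.33
position: [0.563, -0.1596, 0.0326]
ee_rot: [0.998, -0.061, -0.029, 0.015]
ft_force: [-0.5, 0.1, -0.4]
grip_width: 0.188
grasp_force: 60.7
clock: 50.58
position: [0.5609, -0.1594, 0.0326]
ee_rot: [0.998, -0.061, -0.029, 0.015]
ft_force: [0.3, 0.2, -1.0]
grip_width: 0.191
grasp_force: 60.7
```

```bash
python3 -m jog '{"offset":[[-0.002,0.0002,0.001],[0,0,0],[0,0,0]],"yaw":[0,0,0],"jaw":[1,1,1]}' 60
python3 -m jog '{"offset":[[-0.001,0.0001,0],[0,0,0],[0,0,0]],"yaw":[0,0,0],"jaw":[1,1,1]}' 60
python3 -m jog '{"offset":[[-0.001,0.0001,0],[0,0,0],[0,0,0]],"yaw":[0,0,0],"jaw":[1,1,1]}' 60
python3 -m jog '{"offset":[[-0.001,0.0001,0],[0,0,0],[0,0,0]],"yaw":[0,0,0],"jaw":[1,1,1]}' 60
```

```text
clock: 50.83
position: [0.5593, -0.1592, 0.0338]
ee_rot: [0.998, -0.061, -0.029, 0.015]
ft_force: [1.6, -0.4, -0.8]
grip_width: 0.193
grasp_force: 60.7
clock: 51.08
position: [0.5582, -0.1591, 0.0337]
ee_rot: [0.998, -0.061, -0.029, 0.015]
ft_force: [1.5, 0.2, -1.0]
grip_width: 0.193
grasp_force: 60.7
clock: 51.33
position: [0.5571, -0.159, 0.0336]
ee_rot: [0.998, -0.061, -0.029, 0.015]
ft_force: [2.3, -0.1, -0.6]
grip_width: 0.196
grasp_force: 60.7
clock: 51.58
position: [0.5561, -0.1589, 0.0336]
ee_rot: [0.998, -0.061, -0.029, 0.015]
ft_force: [2.3, 0.3, -0.9]
grip_width: 0.195
grasp_force: 60.7
```

```bash
python3 -m jog '{"offset":[[-0.001,0.0001,0],[0,0,0],[0,0,0]],"yaw":[0,0,0],"jaw":[1,1,1]}' 60
python3 -m jog '{"offset":[[-0.001,0.0001,0],[0,0,0],[0,0,0]],"yaw":[0,0,0],"jaw":[1,1,1]}' 60
python3 -m jog '{"offset":[[-0.0007,0.0001,0],[0,0,0],[0,0,0],[0,0,0]],"yaw":[0,0,0,0],"jaw":[1,1,1,1]}' 60
```

```text
clock: 51.83
position: [0.5551, -0.1588, 0.0337]
ee_rot: [0.998, -0.061, -0.029, 0.015]
ft_force: [3.3, -0.3, -1.0]
grip_width: 0.195
grasp_force: 60.7
clock: 52.08
position: [0.5541, -0.1587, 0.0336]
ee_rot: [0.998, -0.061, -0.029, 0.015]
ft_force: [4.0, -0.1, -1.5]
grip_width: 0.194
grasp_force: 60.7
clock: 52.42
position: [0.5535, -0.1586, 0.0337]
ee_rot: [0.998, -0.061, -0.029, 0.015]
ft_force: [4.6, -1.2, -1.8]
grip_width: 0.191
grasp_force: 60.6
```

```bash
python3 -m jog '{"offset":[[-0.0007,0.0001,0],[0,0,0],[0,0,0],[0,0,0],[0,0,0]],"yaw":[0,0,0,0,0],"jaw":[1,1,1,1,1]}' 60
```

```text
clock: 52.83
position: [0.5534, -0.1585, 0.0339]
ee_rot: [0.998, -0.061, -0.028, 0.015]
ft_force: [7.9, -0.4, -1.8]
grip_width: 0.192
grasp_force: 60.6
```

```bash
python3 -m jog '{"offset":[[0.004,-0.0005,0],[0.01,-0.0012,0],[0.015,-0.0018,0],[0.016,-0.002,0],[0,0,0.02],[0,0,0.025],[0,0,0.025],[0,0,0.02],[0,0,0],[0,0,0]],"yaw":[0,0,0,0,0,0,0,0,0,0],"jaw":[1,1,1,1,1,1,1,1,1,1]}' 60
python3 -m jog '{"offset":[[-0.002,-0.017,0],[-0.002,-0.017,0],[-0.002,-0.017,0],[-0.002,-0.017,0],[-0.002,-0.017,0],[-0.002,-0.017,0],[-0.002,-0.017,0],[-0.002,-0.017,0],[-0.002,-0.017,0],[-0.002,-0.017,0],[-0.002,-0.017,0],[-0.002,-0.018,0],[0,0,0],[0,0,-0.02],[0,0,-0.02],[0,0,-0.02],[0,0,-0.02],[0,0,0],[0,0,0]],"yaw":[0,0,0,0,0,0,0,0,0,0,0,0,0,0,0,0,0,0,0],"jaw":[1,1,1,1,1,1,1,1,1,1,1,1,1,1,1,1,1,1,1]}' 60
python3 - <<'E'
from h import *
P=[manip.camera("top"),manip.camera("side")]
for c in P:
  print([(k,round(s["score"],2),np.round(s["at"],3).tolist()) for k in("stylus_tip","stylus_butt","stylus","blank","mat") for s in manip.tip_of(c,k)[:1]])
E
```

```text
clock: 53.67
position: [0.5972, -0.1643, 0.1239]
ee_rot: [0.998, -0.061, -0.029, 0.015]
ft_force: [-0.3, 0.6, -1.4]
grip_width: 0.192
grasp_force: 60.8
clock: 55.25
position: [0.5725, -0.368, 0.042]
ee_rot: [0.998, -0.061, -0.031, 0.014]
ft_force: [0.2, -0.0, 0.2]
grip_width: 0.194
grasp_force: 60.8
[('stylus', 0.29, [0.404, 0.371, 0.007]), ('blank', 0.76, [0.609, 0.312, 0.003]), ('mat', 0.59, [0.8, -0.004, 0.003])]
[('stylus_tip', 0.56, [0.458, -0.356, 0.048]), ('stylus_butt', 0.61, [0.622, -0.377, 0.046]), ('stylus', 0.91, [0.579, -0.365, 0.05]), ('blank', 0.93, [0.606, 0.313, -0.002]), ('mat', 0.83, [0.541, -0.365, -0.002])]
```

```bash
python3 -m jog '{"offset":[[0,0,-0.012],[0,0,-0.012],[0,0,-0.007],[0,0,-0.0035],[0,0,0],[0,0,0],[0,0,0],[0,0,0],[0,0,0],[0,0,0],[0,0,0.01],[0,0,0.02],[0,0,0.03],[0,0,0.03],[0,0,0.03],[0,0,0.03],[0,0,0]],"yaw":[0,0,0,0,0,0,0,0,0,0,0,0,0,0,0,0,0],"jaw":[1,1,1,1,1,1,0.6,0.6,0.6,0.6,0.5,0.5,0.5,0.5,0.5,0.5,0.5]}' 60
python3 -m jog '{"offset":[[0.002,0.02,0],[0.002,0.02,0],[0.002,0.02,0],[0.002,0.02,0],[0.002,0.02,0],[0.002,0.02,0],[0.002,0.02,0],[0.002,0.02,0],[0.002,0.02,0],[0.002,0.02,0],[0.002,0.02,0],[0.002,0.02,0],[0.002,0.02,0],[0.002,0.02,0],[0.002,0.02,0],[0.002,0.02,0],[0.002,0.02,0],[0.002,0.02,0],[0.002,0.02,0],[0,0.02,0]],"yaw":[0,0,0,0,0,0,0,0,0,0,0,0,0,0,0,0,0,0,0,0],"jaw":[0.3,0.3,0.3,0.3,0.3,0.3,0.3,0.3,0.3,0.3,0.3,0.3,0.3,0.3,0.3,0.3,0.3,0.3,0.3,0.3]}' 60
python3 -m jog '{"offset":[[0,0.02,0],[0,0.02,0],[0,0.02,0],[0,0.02,0],[0,0.02,0],[0,0.02,0],[0,0.02,0],[0,0.02,0],[0,0.02,0],[0,0.02,0],[0,0.02,0],[0,0.02,0],[0,0,0],[0,0,0]],"yaw":[0,0,0,0,0,0,0,0,0,0,0,0,0,0],"jaw":[0.3,0.3,0.3,0.3,0.3,0.3,0.3,0.3,0.3,0.3,0.3,0.3,0.3,0.3]}' 60
python3 - <<'E'
from h import *
o=manip.get_obs(); print(np.round(o["joint_pos"],2).tolist()); print(R.from_quat(o["ee_rot"]).as_matrix().round(3).tolist())
P=[manip.camera("top"),manip.camera("side")]
for c in P:
  print([(k,round(s["score"],2),np.round(s["at"],3).tolist()) for k in("stylus_tip","stylus_butt","stylus","blank","mat") for s in manip.tip_of(c,k)[:1]])
save(P[1],"s6")
E
```

```text
clock: 57.27
position: [0.575, -0.3712, 0.1665]
ee_rot: [0.998, -0.061, -0.025, 0.017]
ft_force: [0.1, -1.0, 1.7]
grip_width: 0.502
grasp_force: 0.0
clock: 58.93
position: [0.6118, 0.0319, 0.1598]
ee_rot: [0.998, -0.061, -0.029, 0.015]
ft_force: [0.8, -1.2, 0.2]
grip_width: 0.699
grasp_force: 0.0
clock: 60.1
position: [0.6114, 0.2722, 0.1594]
ee_rot: [0.998, -0.06, -0.029, 0.015]
ft_force: [0.6, -0.5, -1.6]
grip_width: 0.698
grasp_force: 0.0
[-1.12, 0.73, 1.03, 1.4, -0.6, 1.42, -1.78]
[[0.991, -0.118, -0.06], [-0.12, -0.992, -0.026], [-0.056, 0.033, -0.998]]
[('stylus_tip', 0.96, [0.461, -0.356, 0.016]), ('stylus_butt', 0.68, [0.615, -0.376, 0.015]), ('stylus', 0.83, [0.573, -0.37, 0.016]), ('blank', 0.62, [0.61, 0.31, 0.001]), ('mat', 0.9, [0.541, -0.368, -0.004])]
[('stylus_tip', 0.96, [0.461, -0.358, 0.012]), ('stylus_butt', 0.96, [0.623, -0.38, 0.01]), ('stylus', 0.85, [0.575, -0.368, 0.014]), ('blank', 0.89, [0.605, 0.312, -0.004]), ('mat', 0.69, [0.54, -0.361, -0.0])]
```

View pics/s6.png

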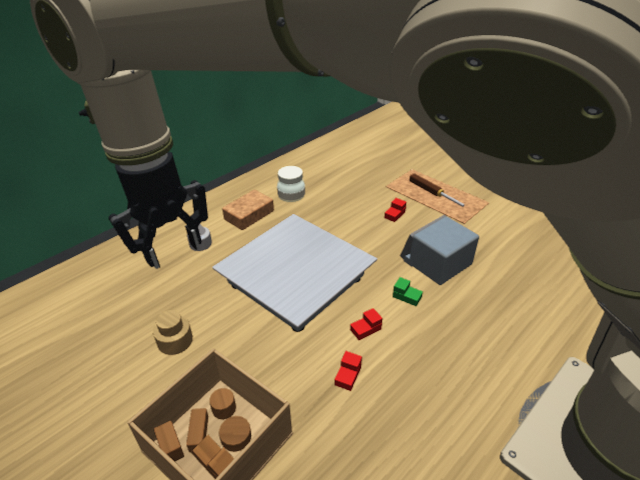

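The side view shows the stylus on the mat (410–465, 178–207), the offcuts in the bin and the blank still standing at (172,332). Next I pick the blank by its spigot.

```bash
python3 -m jog '{"offset":[[-0.001,0.013,0],[-0.001,0.013,0],[-0.001,0.013,0],[0,0,-0.025],[0,0,-0.025],[0,0,-0.025],[0,0,-0.02],[0,0,-0.015],[0,0,-0.012],[0,0,0],[0,0,0],[0,0,0],[0,0,0],[0,0,0],[0,0,0],[0,0,0],[0,0,0]],"yaw":[0,0,0,0,0,0,0,0,0,0,0,0,0,0,0,0,0],"jaw":[0.3,0.3,0.3,0.3,0.3,0.3,0.3,0.3,0.3,0.3,0.3,1,1,1,1,1,1]}' 50
python3 -m jog '{"offset":[[0,0,0.02],[0,0,0.025],[0,0,0.025],[0,0,0.025],[0,0,0],[0,0,0]],"yaw":[0,0,0,0,0,0],"jaw":[1,1,1,1,1,1]}' 50
python3 -m jog '{"offset":[[-0.003,-0.017,0],[-0.003,-0.017,0],[-0.003,-0.017,0],[-0.003,-0.017,0],[-0.003,-0.017,0],[-0.003,-0.017,0],[-0.003,-0.017,0],[-0.003,-0.017,0],[-0.003,-0.017,0],[-0.003,-0.017,0],[-0.003,-0.017,0],[-0.003,-0.017,0],[-0.003,-0.017,0],[-0.003,-0.017,0],[0,-0.006,0],[0,0,0],[0,0,0]],"yaw":[0,0,0,0,0,0,0,0,0,0,0,0,0,0,0,0,0],"jaw":[1,1,1,1,1,1,1,1,1,1,1,1,1,1,1,1,1]}' 50
python3 - <<'E'
from h import *
p=manip.camera("side"); print([(k,round(s["score"],2),np.round(s["at"],3).tolist()) for k in("blank",) for s in manip.tip_of(p,k)[:1]])
cv2.imwrite("pics/b1.png",cv2.resize(p["frame"][120:360,180:420,::-1],(600,600)))
E
```

```text
clock: 62.12
position: [0.6096, 0.3104, 0.039]
ee_rot: [0.998, -0.061, -0.028, 0.014]
ft_force: [-0.5, 0.0, 7.4]
grip_width: 0.449
grasp_force: 50.8
clock: 62.62
position: [0.6094, 0.3102, 0.1339]
ee_rot: [0.998, -0.061, -0.028, 0.014]
ft_force: [-0.4, -0.0, -0.9]
grip_width: 0.444
grasp_force: 50.6
clock: 64.03
position: [0.5668, 0.0663, 0.1321]
ee_rot: [0.998, -0.061, -0.029, 0.015]
ft_force: [0.4, 1.7, -2.2]
grip_width: 0.449
grasp_force: 50.6
[('blank', 0.77, [0.564, 0.066, 0.093])]
```

View pics/b1.png

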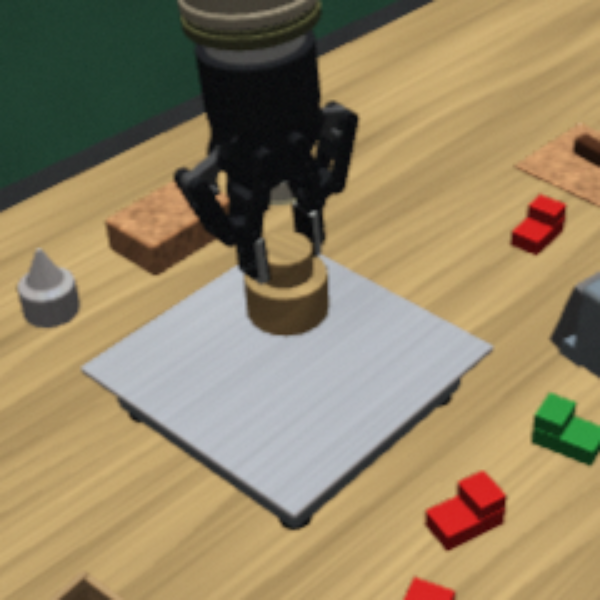

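Blank held upright over the pan's middle. Lower and release.

```bash
python3 -m jog '{"offset":[[0,0,-0.015],[0,0,-0.015],[0,0,-0.007],[0,0,-0.004],[0,0,-0.002],[0,0,0],[0,0,0],[0,0,0],[0,0,0],[0,0,0],[0,0,0]],"yaw":[0,0,0,0,0,0,0,0,0,0,0],"jaw":[1,1,1,1,1,1,1,0.3,0.3,0.3,0.3]}' 50
python3 -m jog '{"offset":[[0,0,0.015],[0,0,0.025],[0,0,0.03],[0,0,0.03],[0,-0.02,0],[0,-0.02,0],[0,-0.02,0],[0,-0.02,0],[0,-0.02,0],[0,-0.02,0],[0,-0.02,0],[0,-0.02,0],[0,0,0],[0,0,0]],"yaw":[0,0,0,0,0,0,0,0,0,0,0,0,0,0],"jaw":[0.3,0.3,0.3,0.3,0.3,0.3,0.3,0.3,0.3,0.3,0.3,0.3,0.3,0.3]}' 50
python3 - <<'E'
from h import *
P=[manip.camera("top"),manip.camera("side")]
for c in P:
  print([(k,round(s["score"],2),np.round(s["at"],3).tolist()) for k in("stylus_tip","stylus_butt","blank","wax_jar","live_centre","sanding_block") for s in manip.tip_of(c,k)[:1]])
  print([np.round(t["at"],3).tolist() for t in manip.tip_of(c,"offcut1") if t["at"][0]>.4 or t["at"][1]>.2])
save(P[1],"s7")
E
```

```text
clock: 65.05
position: [0.5667, 0.066, 0.0893]
ee_rot: [0.998, -0.061, -0.029, 0.015]
ft_force: [-0.0, -0.6, -0.2]
grip_width: 0.701
grasp_force: 0.0
clock: 66.22
position: [0.5665, -0.0955, 0.1902]
ee_rot: [0.998, -0.062, -0.029, 0.015]
ft_force: [-0.4, 0.3, 0.7]
grip_width: 0.696
grasp_force: 0.0
[('stylus_tip', 0.97, [0.462, -0.354, 0.014]), ('stylus_butt', 0.59, [0.616, -0.374, 0.011]), ('blank', 0.64, [0.568, 0.064, 0.051]), ('wax_jar', 0.74, [0.442, 0.405, 0.023]), ('live_centre', 0.54, [0.795, 0.128, 0.006]), ('sanding_block', 0.7, [0.798, -0.005, 0.001])]
[[0.388, 0.394, 0.018], [0.563, -0.235, -0.001], [0.434, 0.385, 0.004], [0.444, 0.402, 0.023], [0.396, 0.346, 0.007], [0.442, 0.338, 0.006]]
[('stylus_tip', 0.75, [0.466, -0.36, 0.011]), ('stylus_butt', 0.78, [0.622, -0.379, 0.01]), ('blank', 0.65, [0.565, 0.062, 0.048]), ('wax_jar', 0.55, [0.791, -0.125, -0.0]), ('live_centre', 0.69, [0.794, 0.134, -0.001]), ('sanding_block', 0.55, [0.801, -0.003, 0.001])]
[[0.561, -0.233, -0.0], [0.391, 0.396, 0.016], [0.394, 0.348, 0.002], [0.447, 0.412, 0.022], [0.439, 0.331, 0.011]]
```

View pics/s7.png

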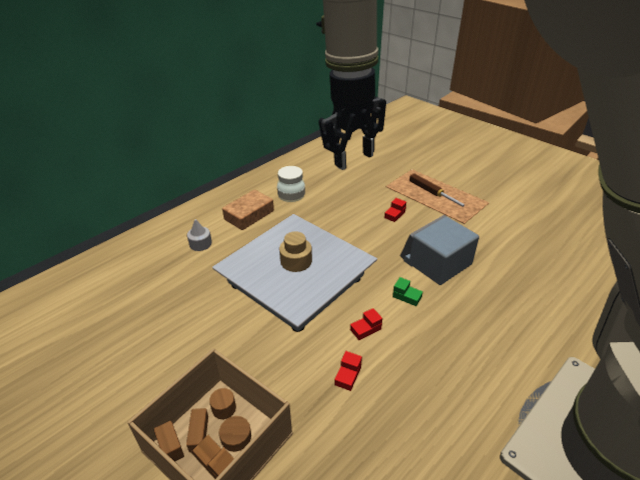

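The side view shows the blank flat in the middle of the pan (296,253), the stylus on the mat (410–465, 178–207), all five offcuts in the bin and the bystanders where they were. I'm handing it in.

```bash
python3 -c "
from workcell import manip
print(manip.hand_in())"
```

```text
the job is handed in; nothing more can be done
None
```

I handed the job in with every step done by my own checks, but the hand-in returned no verdict: five offcuts in the bin, the zero button pressed to its stop at about 8 N, the stylus back on the mat and the blank flat mid-pan. I dropped one offcut beside the bin on the way, then picked it up and binned it.

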